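# Reset the length stop of the glass-rod cut-off gauge

## Robot

A 7-joint arm with a two-finger parallel gripper is mounted at the origin on the work surface. World frame = base frame: x ahead of the robot, y to its left, z up, the work surface at z = 0. Lengths are in m, angles in rad, forces in N, time in s.
With the tool pointing down it reaches from about 0.375 to 0.925 m from the base axis. Payload 3.1 kg.
Tool frame: the origin (TCP) lies on the centre line of the jaws, within the pads' length; the fingertips stand 14 mm ahead of it and the grasp point (between the pads) lies 5 mm behind it (manip.finger_overhang is the distance from the TCP to the fingertips, in m); z points along the fingers, y is the line along which they close (so a half turn about z gives the same grasp; the last joint's range is limited). The gripper opens to 85 mm and grips with 20 to 120 N. Pads are 22 mm wide; open, the fingers measure 114 mm over their backs; the gripper's body (76 mm by 85 mm) begins 54 mm behind the grasp point. The pads swing forward as they close: fully open they stand 13 mm farther back than shut.
Start: joints at [-1.252, 0.383, 0.044, 1.598, -0.018, 1.161, -0.05], TCP at [0.263, 0.594, 0.245] pointing down, gripper open.
Joint ranges: [-2.61, 2.61], [-0.41, 2.15], [-1.48, 1.57], [0, 2.5], [-1.57, 4.71], [0.05, 1.97], [-2.85, 2.85]. Speed limits (rad/s): [2.79, 2.79, 3.14, 3.14, 3.14, 3.14, 3.14].

## Interface

Orientations are given as a unit quaternion [x, y, z, w].
In Python, from cell import manip gives the robot as it stands. The module is installed in compiled form; this text tells all that it offers. Calls block until the motion is done:
- manip.reach(position, orientation): joint-space move of the TCP to a pose.
- manip.servo_line(position, velocity=0.15, rot=None, until_force=None): straight line of the TCP; rot=None keeps the orientation; velocity is the mean speed in m/s. With until_force (N) it stops when the force on the tool has changed by that much, and returns True; else False.
- manip.movej(angles): joint-space move.
- manip.ungrasp() and manip.clamp(squeeze=None): open the fingers fully, or close them until they stop; squeeze is the grip in N (None keeps the last).
- manip.hold(seconds).
- manip.ik(position, orientation): joint angles nearest the present ones, or None.
- manip.sense(): the state.
- manip.capture(name): name is "scene" or "top" or "wrist"; returns a dict with "color" (384x512x3 uint8, red, green, blue), "range_z" (384x512 float32, m along the optical axis (not along the pixel's ray), 0 where there is no reading), "mtx" (3x3 intrinsics, pixels), "R" (3x3) and "t" (3): a world point X has camera coordinates R X + t. Camera axes: x right, y down, z forward; pixel columns grow to the right and rows downward; lengths in m; the calibration is good to about 2 mm. A picture is of the moment at which its call begins.
A pose or a line that the arm cannot do raises manip.PlanningError and nothing moves.
- manip.close_job(): hands the job in; it is judged then, once.
The state is a dict: "time_s": time; "joint_positions": joint angles; "qd": joint speeds; "tau": joint torques, N m; "eef_pos": TCP position; "tool_rot": TCP orientation; "force": force on the tool from outside, world axes, zero at the start; "ft_torque": the same for the moment, N m; "width": finger opening in m; "grasp_force": force on a finger pad.
Only numpy, scipy, OpenCV 4.12 (cv2) and the standard library are available. Lean on these libraries where they do the work, as an engineer would, in place of code of your own. Each camera call takes 0.05 s, during which the arm holds its last target. There are 200 camera calls.

## Task

The length stop of the glass-rod cut-off gauge has to be set for the next batch: press its thumb bar down so that the tooth at the other end of the lever tips up out of its slot, slide the stop along to the slot just short of the red marker, on the marker's cutter side, and let the tooth drop fully home there. The markers were clipped on by eye, so feel for the slot, and neither bear down hard on the lever once it has bottomed nor force the tooth sideways against the bar. Leave the rod in the trough and the other things on the bench where they are.

Things in the scene. Friction and masses are not known exactly. Their poses are not given: they have to be found in the camera images.
- gauge: rod cut-off gauge, fixed to the bench: aluminium bed 150 x 400 mm, blue cutter head (90 mm tall) at its -y end. Origin at bench level, 50 mm behind the bed's front edge, mid-length. y runs along the gauge (the stop slides in +y, away from the cutter), x points from the thumb-bar side to the marker side, z up
- index_bar: part of the gauge, same origin and axes: steel bar (top 40 mm above the bench, at x 18 to 46 mm) with four cross slots 8 mm wide, 10 mm deep, unevenly 25 to 40 mm apart, and the black rubber strip along the front on which the pressed lever bottoms. The stop starts in the slot nearest the cutter; the other three, all in +y of it, have one marker each. Exact slot places are not given
- thumb_lever: dark steel lever rocking on a pin of the stop; origin on the pin, 60 mm above the bench. A spring holds its tooth down: about 2.5 N on the thumb bar starts it, 4 N holds it pressed. Tooth clear when the thumb bar is 18 mm down; at about 21 mm the lever bottoms on the rubber strip (then about 3.5 N per mm). Over 25 N between lever and index bar or strip (15 N on the thumb bar) is forcing
- thumb_bar (a point): centre of the thumb bar: ribbed black cylinder 12 mm thick, 50 mm long along the gauge's y, between orange collars 24 mm across, 4 mm thick; front end of the lever, 85 mm in front of the pin, 64 mm above the bench with the tooth home, 18 mm lower with the tooth on top of the bar. Free space below it. Push the stop by a collar or by friction here
- tooth (a point): middle of the tooth's lower end (6.6 mm along the gauge's y, 8 mm in x), at the back end of the lever, at the same y of the gauge as thumb bar and pointer. 33 mm above the bench (7 mm deep in the slot) when home, about 40 mm when on top of the bar. The stop slides with about 1.2 N once the tooth is clear, some 3 N with it rubbing on the bar
- pointer (a point): tip of the stop's brass pointer, on the marker side, at the tooth's y in the gauge
- marker_red: red clip-on marker 18 x 12 x 36 mm on the back rail of the gauge, origin at its foot, mid-width. Clipped on by eye: the middle of its slot lies 3 to 16 mm from the marker's middle towards the cutter (-y of the gauge)
- marker_yellow: yellow marker, likewise, at another slot (the order of the colours changes)
- marker_blue: blue marker, likewise, at another slot
- rod_blank: green glass rod, 8 mm thick, 55 mm long, lying in the gauge's wooden V trough between cutter and stop
- paddle: graphite paddle with wooden handle, 220 mm long, lying on the bench
- pliers: pliers with red handles, 160 mm long, lying on the bench
- rod_pot: steel pot 90 mm across with glass rods in it, 210 mm tall
- bowl: brown stoneware bowl 130 mm across, 55 mm tall
- mandrel_block: wooden block 120 x 70 x 35 mm with steel mandrels standing in it, 145 mm tall
- tumbler: glass tumbler 72 mm across, 90 mm tall

How it is judged:
By the outcome, as a careful person would: the job done as asked, in the order asked, and still so for the second after the job is handed in, with the robot touching nothing.
It also fails if it takes over 56 s, if anything falls off the work surface, if the arm or the gripper's body presses on something with over 40 N, if the wrist force passes 120 N, or if a joint passes its speed limit or range.

## Working session

There is one attempt and no reset: what is moved stays moved. The work goes in short steps, each a Python script; the robot and the scene stay as the last script left them, time stands still between calls to the robot, and variables do not carry over. Pictures are saved under pics/ and viewed, at most 10 in all, crops included, and the job is handed in when it is done.

```bash
mkdir -p pics; ls; python3 - <<'E'
from cell import manip
import cv2,pickle
d={}
for n in ("scene","top","wrist"):
    c=manip.capture(n); d[n]=c
    print(n,c["R"].round(3).tolist(),c["t"].round(3).tolist(),c["mtx"].round(1).tolist())
pickle.dump(d,open("cap0.pkl","wb"))
im=cv2.hconcat([d["scene"]["color"],d["top"]["color"]])
cv2.imwrite("pics/top0.png",cv2.resize(d["top"]["color"],(800,600))[:,:,::-1])
cv2.imwrite("pics/scene0.png",cv2.resize(d["scene"]["color"],(800,600))[:,:,::-1])
s=manip.sense();print(s)
E
```

```text
pics
scene [[-0.534, 0.845, -0.019], [0.594, 0.359, -0.719], [-0.601, -0.396, -0.694]] [0.29, -0.229, 1.501] [[354.1, 0.0, 253.2], [0.0, 354.1, 193.3], [0.0, 0.0, 1.0]]
top [[0.01, -1.0, -0.003], [-0.978, -0.009, -0.21], [0.21, 0.005, -0.978]] [-0.011, 0.505, 1.389] [[498.8, 0.0, 258.3], [0.0, 498.8, 186.5], [0.0, 0.0, 1.0]]
wrist [[0.404, 0.915, -0.002], [0.883, -0.39, 0.262], [0.239, -0.108, -0.965]] [-0.649, -0.035, 0.378] [[329.9, 0.0, 254.3], [0.0, 329.9, 187.1], [0.0, 0.0, 1.0]]
{'time_s': 0.15, 'joint_positions': array([-1.25177857,  0.3836675 ,  0.04383908,  1.59921786, -0.01791959,
        1.16125484, -0.04988937]), 'qd': array([-0.00039785, -0.00257442, -0.00068473, -0.00546594,  0.00043375,
        0.00125386, -0.00112231]), 'tau': array([ 1.59539562e-03, -4.34050441e+01,  1.02673519e+00, -2.49978626e+01,
        1.07551081e-02,  7.29747218e-03, -1.80801396e-05]), 'eef_pos': array([0.26284757, 0.59368451, 0.24416047]), 'tool_rot': array([ 2.06862419e-01,  9.78369449e-01, -1.06280447e-03, -1.78288708e-04]), 'force': array([ 0.25681269, -0.08054608,  0.2864616 ]), 'ft_torque': array([-0.00752606, -0.00290687,  0.04168247]), 'grasp_force': 0.0, 'width': 0.08546418464881433}
```

View pics/top0.png

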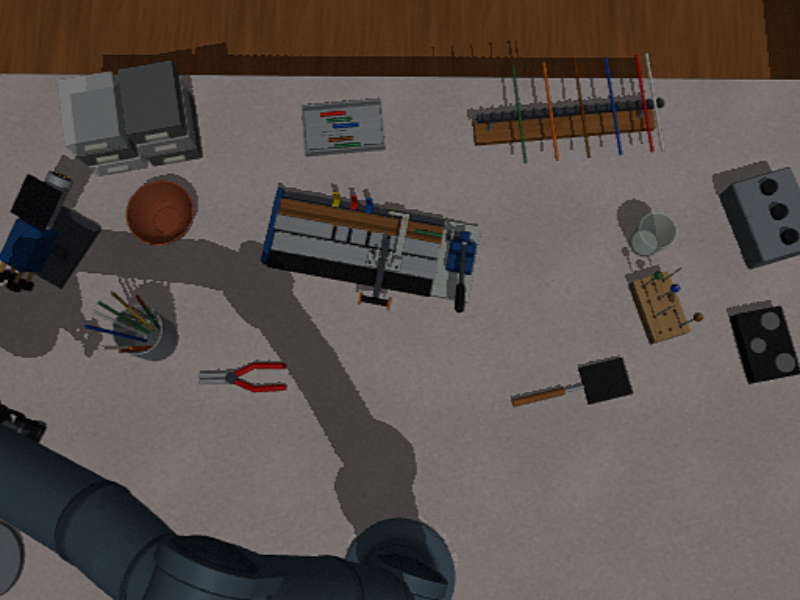

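View pics/scene0.png

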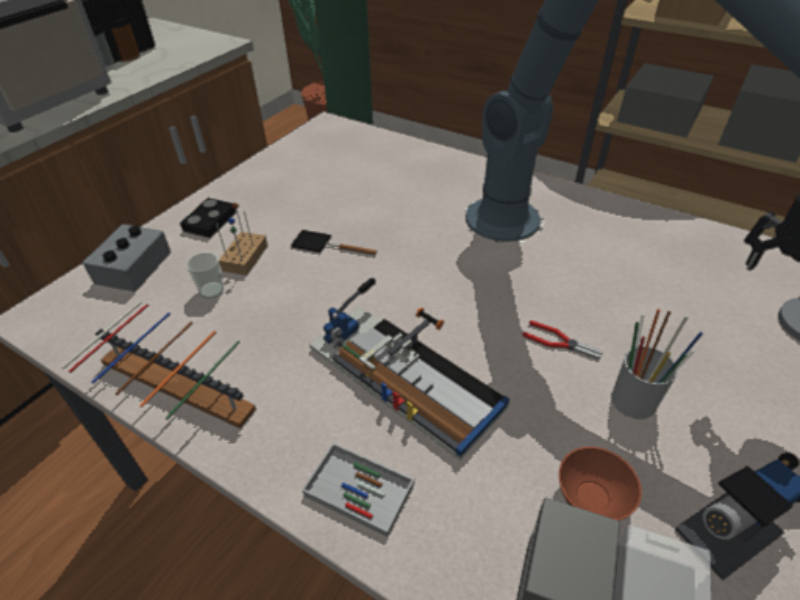

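The top view shows the gauge at about (265–475, 185–310). The cutter is at its right (-y) end, and the orange collars are at about (362,300) and (390,305). The markers from the cutter side are blue (368,205), red (353,202) and yellow (336,199), so red is the middle one.

```bash
cat > h.py <<'E'
import numpy as np,cv2
def px2w(c,u,v,z=None):
    "ray to the plane z, or to the depth reading"
    r=c["R"].T@np.linalg.solve(c["mtx"],[u,v,1.]); o=-c["R"].T@c["t"]
    if z is None: return o+r*c["range_z"][int(round(v)),int(round(u))]
    return o+r*(z-o[2])/r[2]
HSV={"orange":((5,170,110),(14,255,255)),"yellow":((22,150,100),(34,255,255)),"blue":((105,150,60),(125,255,255)),"red":((0,170,60),(3,255,255)),"red2":((175,150,60),(180,255,255))}
def blobs(c,name,box,amin=4):
    h=cv2.cvtColor(c["color"],cv2.COLOR_RGB2HSV); m=cv2.inRange(h,*map(np.array,HSV[name]))
    x0,y0,x1,y1=box; k=np.zeros_like(m); k[y0:y1,x0:x1]=m[y0:y1,x0:x1]
    n,l,s,ce=cv2.connectedComponentsWithStats(k)
    return [(s[i,4],ce[i],s[i,:4]) for i in range(1,n) if s[i,4]>=amin]
E
python3 - <<'E'
import pickle; from h import *
c=pickle.load(open("cap0.pkl","rb"))["top"]
for n in HSV:
    for a,ce,bb in blobs(c,n,(160,110,310,205)): print(n,a,ce.round(1),bb,px2w(c,*ce).round(3))
# bed corners (bench-level guesses)
for p in [(265,262),(440,296),(285,186),(478,225)]: print(p,px2w(c,p[0]*.64,p[1]*.64).round(3))
im=c["color"][105:205,155:315]; cv2.imwrite("pics/topc.png",cv2.resize(im,(800,500),interpolation=cv2.INTER_CUBIC)[:,:,::-1])
E
```

```text
orange 6 [229.8 190.5] [229 188   2   6] [0.488 0.075 0.075]
orange 4 [248.8 193.2] [248 192   2   3] [0.48  0.021 0.075]
yellow 15 [214.7 129.5] [213 127   4   5] [0.683 0.127 0.036]
blue 126 [174.2 141. ] [168 120  13  42] [0.645 0.247 0.037]
blue 4 [235.5 127. ] [234 127   4   1] [0.682 0.063 0.064]
blue 21 [235.8 133. ] [234 131   5   5] [0.673 0.063 0.035]
blue 25 [297.5 150.6] [295 148   6   7] [ 0.612 -0.119  0.06 ]
blue 24 [291.9 157.2] [289 155   7   5] [ 0.586 -0.102  0.08 ]
blue 26 [301.3 158.4] [299 155   6   7] [ 0.582 -0.128  0.084]
blue 36 [288.7 167.2] [286 163   6   9] [ 0.565 -0.094  0.048]
blue 38 [299.7 168.8] [298 165   5   9] [ 0.56  -0.126  0.05 ]
red 31 [226.3 129.5] [224 125   5   9] [0.683 0.092 0.037]
(265, 262) [0.565 0.258 0.029]
(440, 296) [ 0.503 -0.075  0.023]
(285, 186) [ 0.728  0.231 -0.001]
(478, 225) [ 0.652 -0.15  -0.003]
```

View pics/topc.png

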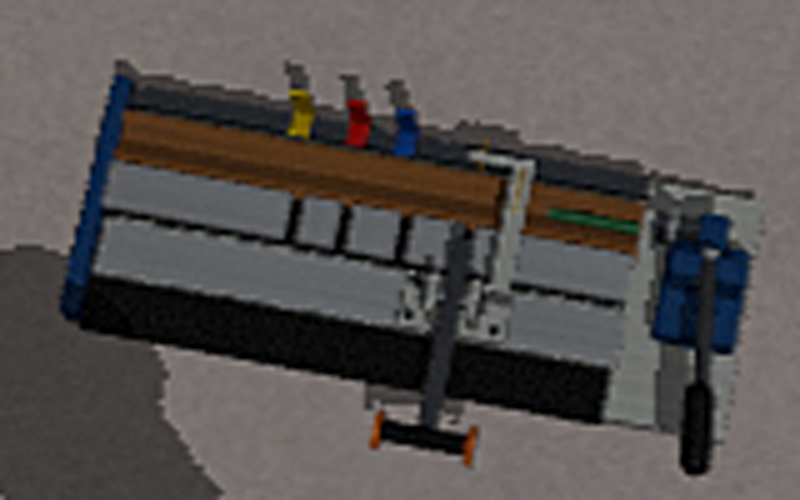

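The crop shows dark slots at about (293,220), (345,227) and (402,237), and the tooth at (460,240). The pointer is near (480,155). I'll go over the gauge with the wrist camera for a finer measurement, routing high past the pot.

```bash
cat >> h.py <<'E'
from scipy.spatial.transform import Rotation as Ro
def quat(gy):
    "tool down, tool x along gy, tool y along gauge x"
    gy=np.append(gy/np.linalg.norm(gy),0); z=np.array([0,0,-1.]); return Ro.from_matrix(np.c_[gy,np.cross(z,gy),z]).as_quat()
E
python3 - <<'E'
import pickle; from h import *; from cell import manip
c=pickle.load(open("cap0.pkl","rb"))["top"]
P=[px2w(c,155+u/5,105+v/5,.03) for u,v in((80,325),(600,420))]; print(P)
P2=[px2w(c,155+u/5,105+v/5,.04) for u,v in((105,212),(625,300))]; print(P2)
gy=(P[0]-P[1])[:2]+(P2[0]-P2[1])[:2]; gy/=np.linalg.norm(gy); print(gy,np.degrees(np.arctan2(gy[0],gy[1])))
q=quat(gy)
s=manip.sense()["eef_pos"]
manip.servo_line([s[0],s[1],.42],velocity=.25)
print(manip.ik([.58,.04,.24],q))
manip.reach([.58,.04,.40],q); manip.servo_line([.58,.04,.24],velocity=.2)
manip.clamp(20); manip.hold(.3)
s=manip.sense(); print(s["time_s"],s["eef_pos"],s["force"],s["width"],s["joint_positions"].round(2))
w=manip.capture("wrist"); pickle.dump(w,open("cap1.pkl","wb"))
cv2.imwrite("pics/w1.png",cv2.resize(w["color"],(800,600),interpolation=cv2.INTER_CUBIC)[:,:,::-1])
E
```

```text
[array([0.55759984, 0.25332491, 0.03      ]), array([ 0.50302659, -0.0548981 ,  0.03      ])]
[array([0.62439414, 0.23984978, 0.04      ]), array([ 0.57330522, -0.06910753,  0.04      ])]
[0.16874636 0.98565951] 9.71493770455085
[-0.68648458  0.29767056  0.65220946  1.79808121 -0.1998348   1.11238663
 -0.13600327]
5.2917 [0.58000299 0.03998857 0.23997102] [ 0.06002604 -0.3166318  -0.14357134] -3.379465160298426e-05 [-0.7   0.3   0.67  1.8  -0.2   1.11 -0.13]
```

View pics/w1.png

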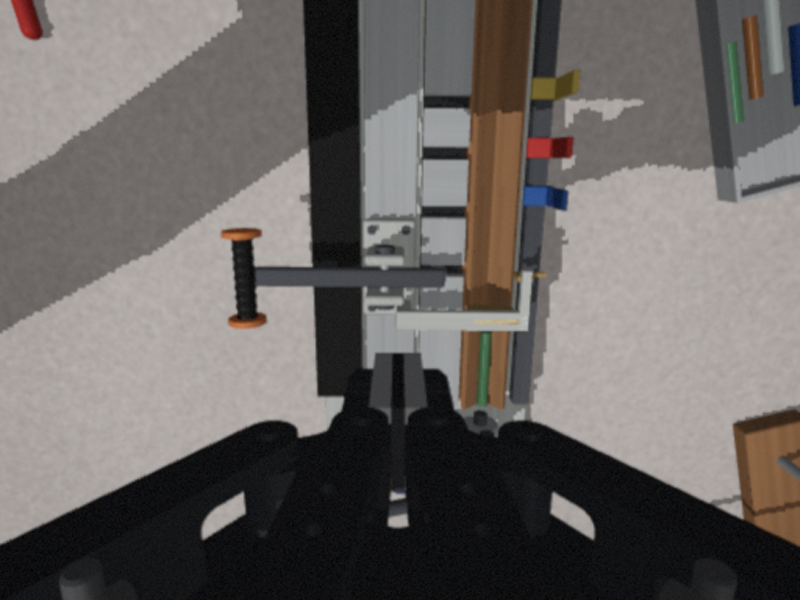

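The wrist view shows the slots in rows 100, 152 and 211 (column about 444), with the tooth's slot at row 270. The collars are at (242,233) and (247,321), and the markers are yellow 87, red 148 and blue 197. Next I'll measure these in millimetres.

```bash
python3 - <<'E'
import pickle; from h import *
c=pickle.load(open("cap1.pkl","rb"))
g=cv2.cvtColor(c["color"],cv2.COLOR_RGB2GRAY).astype(float)
# slots: row profile
pr=g[40:185,277:295].mean(1)
x=40+np.where(pr<60)[0]; 
for s in np.split(x,np.where(np.diff(x)>1)[0]+1):
    print("slot rows",s[0],s[-1], px2w(c,286,s.mean(),.04).round(4), [round(np.linalg.norm(px2w(c,286,s[0]-.5,.04)-px2w(c,286,s[-1]+.5,.04))*1e3,1)])
# edges for direction: strip left edge, bar/bed groove
def edge(rows,c0,c1,sign):
    d=sign*np.gradient(g,axis=1); return np.array([px2w(c,c0+d[r,c0:c1].argmax(),r,.035) for r in rows])
for nm,rows,c0,c1,s in(("strip L",range(110,240),190,212,-1),("strip R",range(5,130),222,240,1)):
    P=edge(rows,c0,c1,s); vx,vy,px,py=cv2.fitLine(P[:,:2].astype(np.float32),cv2.DIST_HUBER,0,.001,.001).ravel(); print(nm,vx,vy,np.degrees(np.arctan(vx/vy)),px,py)
for n in HSV:
    for a,ce,bb in blobs(c,n,(130,30,370,220),10): print(n,a,ce.round(1),bb,px2w(c,*ce).round(4), px2w(c,*ce,.064).round(4))
for p in((244,278),(244,260),(330,275),(390,277),(430,278)): print(p,px2w(c,p[0]*.64,p[1]*.64).round(4))
E
```

```text
slot rows 62 68 [0.6262 0.1295 0.04  ] [np.float64(6.2)]
slot rows 95 101 [0.6219 0.0999 0.04  ] [np.float64(6.5)]
slot rows 133 138 [0.6167 0.0644 0.04  ] [np.float64(5.9)]
slot rows 170 174 [0.6114 0.0278 0.04  ] [np.float64(5.2)]
strip L 0.17364751 0.98480785 9.999962 0.5229444 0.037200104
strip R 0.17584571 0.98441774 10.127876 0.57396793 0.13997708
orange 11 [145.3 149. ] [143 148   7   3] [0.4881 0.0781 0.0745] [0.4844 0.0771 0.064 ]
orange 28 [158.8 150.2] [154 149  10   4] [0.4991 0.0748 0.0723] [0.4965 0.0739 0.064 ]
orange 29 [156.5 206.1] [147 205  21   3] [0.4845 0.0237 0.0736] [0.481 0.021 0.064]
yellow 30 [367.6  51.4] [366  46   4  13] [0.6934 0.1266 0.0672] [0.6945 0.1268 0.064 ]
yellow 151 [347.8  56.4] [341  51  15  12] [0.685  0.1275 0.0367] [0.6773 0.1257 0.064 ]
blue 231 [344.6 124.8] [335 119  21  13] [0.6758 0.0647 0.0366] [0.6689 0.068  0.064 ]
blue 35 [359.8 127.5] [358 122   4  12] [0.6814 0.0637 0.067 ] [0.6823 0.0632 0.064 ]
red 289 [350.8  94. ] [337  89  29  12] [0.685  0.0929 0.0353] [0.677 0.094 0.064]
(244, 278) [0.4898 0.0497 0.0703]
(244, 260) [0.4921 0.0602 0.0692]
(330, 275) [0.5396 0.0417 0.0644]
(390, 277) [0.5752 0.0343 0.0642]
(430, 278) [0.5991 0.0294 0.0637]
```

The measurements agree with the given sizes. The slots along the gauge are at 134, 171, 207 and 237 mm, red's slot is 4 mm short of its marker, and the bar top is at z = 0.070. Now I'll feel for the bar and press it.

```bash
cat >> h.py <<'E'
a=np.radians(10.05); GY=np.array([np.sin(a),np.cos(a)]); GX=np.array([np.cos(a),-np.sin(a)])
Q=quat(GY); XF=.4736-.004
def at(s,z,x=XF): return [*(x*GX+s*GY),z]
def st(m):
    r=m.sense(); p=r["eef_pos"]; f=r["force"]
    print("t%.1f s=%.4f x=%.4f z=%.4f  Fy=%.2f Fx=%.2f Fz=%.2f"%(r["time_s"],p[:2]@GY,p[:2]@GX,p[2],f[:2]@GY,f[:2]@GX,f[2])); return p
E
python3 - <<'E'
from h import *; from cell import manip
print(manip.finger_overhang)
s0=.1343+.009
manip.reach(at(s0,.20),Q); manip.servo_line(at(s0,.10),velocity=.12); manip.hold(.2); st(manip)
print(manip.servo_line(at(s0,.074),velocity=.015,until_force=1.5)); p=st(manip)
z0=p[2]; open("z0","w").write(str(z0))
if .075<z0<.092:
    for d in (.006,.012,.017):
        print(manip.servo_line(at(s0,z0-d),velocity=.03,until_force=9)); st(manip)
E
```

```text
0.014
t7.0 s=0.1436 x=0.4702 z=0.1008  Fy=-0.19 Fx=0.30 Fz=0.17
True
t8.1 s=0.1433 x=0.4694 z=0.0832  Fy=1.08 Fx=0.80 Fz=1.78
False
t8.4 s=0.1433 x=0.4691 z=0.0768  Fy=-0.23 Fx=-1.42 Fz=2.81
False
t8.8 s=0.1434 x=0.4693 z=0.0709  Fy=-0.69 Fx=-1.85 Fz=2.13
False
t9.1 s=0.1433 x=0.4697 z=0.0661  Fy=0.03 Fx=-0.94 Fz=3.68
```

```bash
python3 - <<'E'
from h import *; from cell import manip; import pickle
z=.0642
print(manip.servo_line(at(.1433,z),velocity=.02,until_force=7)); st(manip)
for s in(.153,.17,.19,.2055):
    print(manip.servo_line(at(s,z),velocity=.03,until_force=8)); st(manip)
w=manip.capture("wrist"); pickle.dump(w,open("cap2.pkl","wb"))
cv2.imwrite("pics/w2.png",cv2.resize(w["color"],(800,600),interpolation=cv2.INTER_CUBIC)[:,:,::-1])
for a_,ce,bb in blobs(w,"orange",(50,30,370,384),8): print(a_,ce.round(1),px2w(w,*ce).round(4),(px2w(w,*ce)[:2]@GY).round(4))
E
```

```text
False
t9.4 s=0.1433 x=0.4699 z=0.0642  Fy=-0.69 Fx=-0.91 Fz=3.57
False
t9.8 s=0.1540 x=0.4699 z=0.0643  Fy=0.70 Fx=-0.60 Fz=3.39
False
t10.6 s=0.1710 x=0.4698 z=0.0644  Fy=1.29 Fx=0.11 Fz=3.76
False
t11.4 s=0.1909 x=0.4698 z=0.0644  Fy=1.39 Fx=0.95 Fz=4.12
False
t12.0 s=0.2065 x=0.4698 z=0.0644  Fy=0.28 Fx=2.11 Fz=5.39
649 [258.9 205.3] [0.5047 0.1398 0.0504] 0.2258
```

View pics/w2.png

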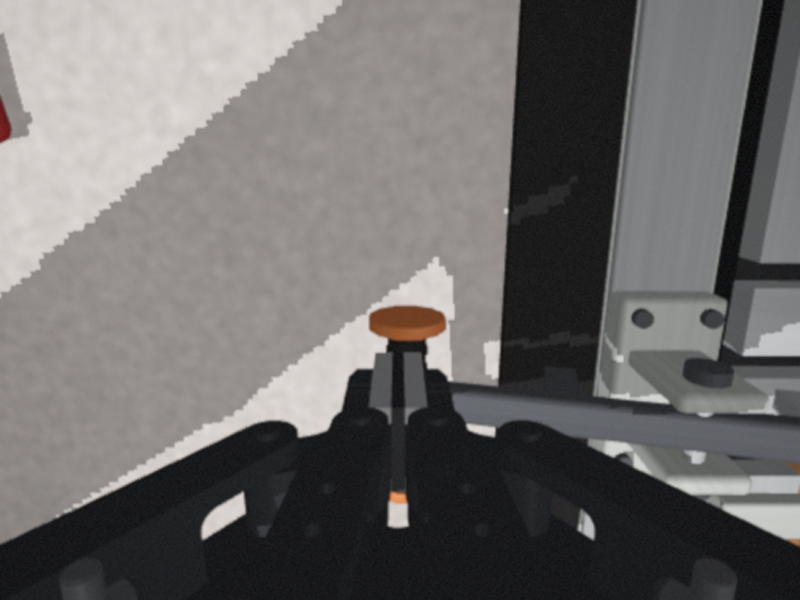

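The view shows the far collar's outer face at about 226 mm, so the bar is at about 197 mm. The stop has passed blue's slot and sits about 10 mm short of red's. Now I'll let the tooth rest on the bar and push by the collar until it drops.

```bash
python3 - <<'E'
from h import *; from cell import manip
s=.2065; 
manip.servo_line(at(s,.0680),velocity=.02); manip.hold(.3); st(manip)
hit=False
while not hit and s<.226:
    s+=.0015
    hit=manip.servo_line(at(s,.0680),velocity=.008,until_force=5.5); p=st(manip)
    f=manip.sense()["force"]
    if f[2]>2.0 or f[:2]@GY<-6: break
print(hit)
E
```

```text
t12.7 s=0.2062 x=0.4692 z=0.0677  Fy=-0.77 Fx=-0.30 Fz=0.80
t13.1 s=0.2081 x=0.4696 z=0.0680  Fy=-0.07 Fx=0.20 Fz=0.31
t13.4 s=0.2096 x=0.4696 z=0.0680  Fy=0.26 Fx=-0.32 Fz=-1.02
t13.8 s=0.2106 x=0.4696 z=0.0680  Fy=-0.62 Fx=0.23 Fz=1.24
t14.1 s=0.2113 x=0.4696 z=0.0679  Fy=-4.74 Fx=0.44 Fz=0.43
t14.4 s=0.2133 x=0.4696 z=0.0679  Fy=-4.42 Fx=0.25 Fz=1.89
t14.8 s=0.2151 x=0.4696 z=0.0680  Fy=-3.62 Fx=0.70 Fz=-0.27
t15.1 s=0.2173 x=0.4696 z=0.0681  Fy=-3.91 Fx=0.05 Fz=0.69
t15.5 s=0.2199 x=0.4697 z=0.0683  Fy=-0.99 Fx=-1.41 Fz=2.97
False
```

The tooth has dropped: Fz rose and the side load fell, with the bar at about 206 mm. I'll back off the collar a little, follow the bar up, then check.

```bash
python3 - <<'E'
from h import *; from cell import manip; import pickle
for s,z in((.2195,.071),(.2185,.075),(.218,.079),(.2175,.082),(.2170,.086)):
    manip.servo_line(at(s,z),velocity=.015); manip.hold(.15); st(manip)
manip.servo_line(at(.215,.15),velocity=.1)
manip.reach(at(.20,.24,.575),Q); manip.hold(.3); st(manip)
w=manip.capture("wrist"); pickle.dump(w,open("cap3.pkl","wb"))
cv2.imwrite("pics/w3.png",cv2.resize(w["color"],(800,600),interpolation=cv2.INTER_CUBIC)[:,:,::-1])
for a_,ce,bb in blobs(w,"orange",(50,30,250,300),5): print(a_,ce.round(1),px2w(w,*ce).round(4),(px2w(w,*ce)[:2]@GY).round(4))
E
```

```text
t16.0 s=0.2207 x=0.4696 z=0.0712  Fy=1.70 Fx=0.48 Fz=3.20
t16.5 s=0.2189 x=0.4699 z=0.0752  Fy=1.66 Fx=-0.11 Fz=3.12
t17.1 s=0.2176 x=0.4698 z=0.0790  Fy=1.44 Fx=-0.05 Fz=2.16
t17.6 s=0.2173 x=0.4697 z=0.0820  Fy=-0.76 Fx=0.77 Fz=3.23
t18.2 s=0.2168 x=0.4692 z=0.0857  Fy=-0.26 Fx=-0.04 Fz=-0.89
t19.9 s=0.2005 x=0.5732 z=0.2386  Fy=0.62 Fx=-0.31 Fz=0.01
66 [143.  136.2] [0.5091 0.1475 0.076 ] 0.2341
29 [147.4 193.2] [0.4985 0.0956 0.0733] 0.1811
```

View pics/w3.png

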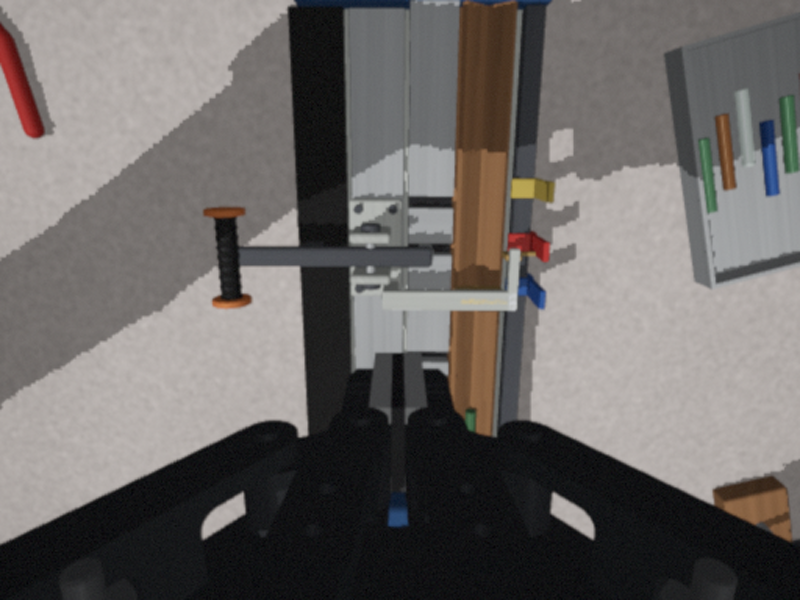

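The view shows the stop with the lever over the slot by the red marker. Yellow's slot is clear above it (row 203), and blue's and home are below. The bar is at 207.6 mm against the slot's 207. I'll check the bar's height against home, then hand in.

```bash
python3 - <<'E'
from h import *; from cell import manip; import pickle
def top(f,u,v):
    c=pickle.load(open(f,"rb")); return [np.round(px2w(c,u+i,v+j)[2],4) for i in(-1,0,1) for j in(-4,0,4)]
a,b=top("cap1.pkl",156,178),top("cap3.pkl",146,166)
print(np.median(a),np.median(b))
def lev(f,u,v): 
    c=pickle.load(open(f,"rb")); return px2w(c,u,v)[2].round(4)
print(lev("cap1.pkl",275,178),lev("cap3.pkl",265,165))
if abs(np.median(a)-np.median(b))<.003: manip.hold(.3); print(manip.close_job())
E
```

```text
0.0701 0.0704
0.0638 0.064
the job is handed in; nothing more can be done
None
```

The stop is set with its tooth fully home in the slot just short of the red marker: the thumb bar is back at its home height (70.4 mm against 70.1 mm), no force reading passed about 5.5 N, and the job was handed in at about 20 s.

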